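# Clear the pile on the desk

## Robot

A 6-joint arm with a two-finger parallel gripper is mounted at the origin on a cart in front of the work surface, level with it; the furniture and walls round the work are solid. World frame = base frame: x ahead of the robot, y to its left, z up, the work surface at z = 0. Lengths are in m, angles in rad, forces in N, time in s.
With the tool pointing down it reaches from about 0.3 to 0.875 m from the base axis. Payload 4.2 kg.
Tool frame: the origin (TCP) lies at the very end of the fingers, on their centre line; the grasp point (between the pads) lies 19 mm behind it; z points along the fingers, y is the line along which they close (so a half turn about z gives the same grasp; the last joint's range is limited). The gripper opens to 85 mm and grips with 20 to 120 N. Pads are 22 mm wide; open, the fingers measure 114 mm over their backs; the gripper's body (76 mm by 85 mm) begins 54 mm behind the grasp point. The pads swing forward as they close: fully open they stand 13 mm farther back than shut.
Start: joints at [-1.186, 0.32, 1.565, -0, 1.257, -0.02], TCP at [0.226, -0.529, 0.231] pointing down, gripper open.
Joint ranges: [-3.11, 3.11], [-0.84, 2.01], [0.21, 2.61], [-1.34, 4.49], [0.05, 2.63], [-2.56, 2.56]. Speed limits (rad/s): [2.57, 2.57, 3.14, 3.14, 3.14, 3.14].

## Interface

Orientations are given as a rotation vector (axis times angle).
In Python, from workcell import bot gives the robot as it stands.
- The arm moves only by the tool drive_tool, never from a script. Its argument "plan" is a list of rows, each a list of 6 numbers: the shift along the tool's x, y, z as a fraction of full scale, then the turn, a rotation vector about the tool's x, y, z as a fraction of full scale. A call has 1 to 20 rows; each row shifts and turns the commanded pose from where the row before left it, along the tool's axes as they then stand; what a row does not reach is not made up. Full scale, the value 1, is 40 mm for a shift and 0.12 rad for a turn. A row lasts 1/12 s, in which the tool goes at most 41.7 mm and 7.16 degrees, less where a joint would pass 70% of its speed; a pose out of reach is approached as far as the arm can. A call with a number of a shift or a turn outside -1 to 1 is refused whole. A call with a gripper value outside its range is refused whole. "hand" is the finger opening in mm, from 0 to 85.4, set as the call begins (left out, the last holds). The fingers move at their own pace and stop on an object; the grip force is fixed at half the most. Time passes only in rows, so rows that do not move let the fingers close. It gives the time, the measured TCP pose, the force, the opening and the grip force at its end, in the units of the state.
- bot.sense(): the state, without advancing time (a new reading comes with each control period).
- bot.grab_frame(name): name is "scene" or "top" or "wrist"; returns a dict with "frame" (480x640x3 uint8, red, green, blue), "depth" (480x640 float32, m along the optical axis (not along the pixel's ray), 0 where there is no reading), "fx", "fy", "cx", "cy" (pixels), "cam_to_world" (4x4, takes a point from camera to world coordinates). Camera axes: x right, y up, looking along -z (the intrinsics and any distortion apply to the point x, -y, -z); pixel columns grow to the right and rows downward; lengths in m; the calibration is good to about 2 mm. A picture is of the moment at which its call begins.
- bot.hand_in(): hands the job in; it is judged then, once.
Trained networks look in the newest picture that a camera, given by its name, has taken for a name from the list of things; names that differ only in an ending like _2 or _b are one class to them, and where a whole thing is asked for, a point or a joint stands for the part that bears it (a point fixed in the world has none). Each returns a list of dicts, best first, with "p" (0 to 1); they miss things now and then, are a little off and sometimes report something else, mostly with a low value. They report only what shows in the picture. A call takes as long as a camera call.
- bot.masks_of(camera, name): "pixels" (480x640 bool, what is visible of it).
- bot.tip_of(camera, name): "location" ([x, y, z] in m, in world coordinates, good to about 4 mm: a listed point, or the origin of a listed thing).
The state is a dict: "t": time; "qpos": joint angles; "joint_velocities": joint speeds; "tau": joint torques, N m; "tool_pos": TCP position; "eef_rot": TCP orientation; "wrist_force": force on the tool from outside, world axes, zero at the start; "torque": the same for the moment, N m; "opening": opening from 0.0 (shut) to 1.0 (fully open); "grip_force": force on a finger pad.
Only numpy, scipy, OpenCV 4.12 (cv2) and the standard library are available. Lean on these libraries where they do the work, as an engineer would, in place of code of your own. Each camera call takes 0.05 s, during which the arm holds its last target. There are 200 camera calls.

## Task

Take the pile of desk things apart from the top down, carrying one thing at a time, and put each where it belongs, the way up it is now: the binder clip on the middle of the clip tin's lid, the eraser in the middle of the small square tray, the stapler lengthwise on the middle of the wide low stand, and the remote control lengthwise in the long rest, between its two end stops. Leave the two rolls of tape where they are.

Things in the scene. Friction and masses are not known exactly. Their poses are not given: they have to be found in the camera images.
- remote: Dark remote control, 193 x 46 x 19 mm, at the bottom of the pile, lying flat with its buttons up. Origin: centre of its underside; x along its length, z up. The stapler and the eraser lie across it about 55 mm either side of its middle (which end is which varies). About 0.11 kg.
- stapler: Black desk stapler, 191 mm long, base 38 mm wide and 9 mm high, upper arm 28 mm wide from 30 to 57 mm above its underside (grip the arm across there, near the middle); it does not open. Starts lying across the remote. Origin: centre of its underside; y along its length, z up. About 0.26 kg.
- eraser: White eraser in a blue card sleeve, 23 x 52 x 12 mm, lying flat across the remote, under the binder clip. Origin: centre of its underside; y along its length (52 mm), x across (23 mm), z up. About 30 g.
- binder_clip: Blue binder clip with wire arms, standing on top of the eraser. Origin: centre of its underside; x along its width (41 mm), z up; the solid clip is 16 mm thick (along y) at its thickest and 22 mm high, the wire arms rise to 39 mm and are not solid. Grip across its thickness. About 12 g.
- clip_tin: Closed teal tin, 87 x 113 mm, fixed to the desk; target of the binder clip, which may stand any way round. Flat lid 78 x 112 mm, its top 32 mm above the desk. Origin: on the desk under the middle of the lid (within 2 mm); y along its length, z up.
- small_tray: Small square dark-wood tray, 88 x 88 mm, fixed; target of the eraser, any way round. Floor 3 mm above the desk, rim 8 mm high and 4 mm thick (inside 80 x 80 mm). Origin: on the desk under its middle; x and y along its sides.
- wide_stand: Low dark-wood stand like a small bench with a plain flat top, 110 x 160 mm, fixed; target of the stapler. Top 60 mm above the desk. Origin: on the desk under its middle; y along its length (160 mm), z up. The stapler overhangs it by about 16 mm at each end.
- long_rest: Long dark-wood rest, 236 x 64 mm, fixed; target of the remote. A flat board, its top 58 mm above the desk, carried by two end panels 10 mm thick that rise 10 mm above the board as stops (68 mm above the desk); 216 mm between the stops, open along both long sides. Origin: on the desk under its middle; x along its length, z up.
- tape_wide: Bystander: roll of brown tape, 96 mm across and 48 mm high, lying flat. Origin: centre of its underside. Must not be disturbed.
- tape_narrow: Bystander: roll of brown tape, 99 mm across and 25 mm high, lying flat. Origin: centre of its underside. Must not be disturbed.

How it is judged:
By the outcome, as a careful person would: the job done as asked, in the order asked, and still so for the second after the job is handed in, with the robot touching nothing.
It also fails if it takes over 128 s, if anything falls off the work surface, if the arm or the gripper's body presses on something with over 40 N, if the wrist force passes 120 N, or if a joint passes its speed limit or range.

## Working session

There is one attempt and no reset: what is moved stays moved. The work goes in short steps, Python scripts to look and compute and a tool call to move; the robot and the scene stay as the last step left them, time stands still between calls to the robot, and variables do not carry over. Pictures are saved under pics/ and viewed, at most 14 in all, crops included, and the job is handed in when it is done.

Besides the shell and the picture viewer there is one more tool, called after "Emit:" as name([rows], argument=value, ...), one row to a line, values as JSON. drive_tool: Moves the arm, as the interface text tells. Shift numbers are shares of 40 mm and turn numbers shares of 0.12 rad, none past 1 either way. Its arguments: {"type":"object","properties":{"plan":{"type":"array"},"hand":{"type":"number"}},"required":["plan"]}

```bash
ls; mkdir -p pics
cat > h.py <<'E'
import numpy as np, cv2
from workcell import bot
from scipy.spatial.transform import Rotation as R
def cloud(f):
    v,u=np.mgrid[:480,:640]; d=f["depth"]
    P=np.stack([(u-f["cx"])/f["fx"]*d,-(v-f["cy"])/f["fy"]*d,-d],-1)
    T=np.array(f["cam_to_world"]); return P@T[:3,:3].T+T[:3,3]
def save(f,n): cv2.imwrite("pics/"+n,cv2.cvtColor(f["frame"],cv2.COLOR_RGB2BGR))
NAMES="remote stapler eraser binder_clip clip_tin small_tray wide_stand long_rest tape_wide tape_narrow".split()
def rect(P):
    (c,s,a)=cv2.minAreaRect((P[:,:2]*1000).astype(np.float32)); return np.round(c,1),np.round(s,1),round(a,1)
E
python3 - <<'E'
from h import *
s=bot.sense(); print({k:np.round(v,3) for k,v in s.items()})
for cam in("top","scene"):
    f=bot.grab_frame(cam); save(f,cam+"0.png"); C=cloud(f); print(cam,np.round(np.array(f["cam_to_world"]),3).tolist(),f["fx"])
    for n in NAMES:
        m=bot.masks_of(cam,n); t=bot.tip_of(cam,n)
        print(n,[(round(x["p"],2),np.round(x["location"],3).tolist()) for x in t[:2]])
        if m:
            k=m[0]["pixels"]&(f["depth"]>0); P=C[k]
            if len(P)<20: continue
            zt=np.percentile(P[:,2],95); 
            print("   ",round(m[0]["p"],2),k.sum(),"z",np.round(np.percentile(P[:,2],[5,50,95]),3),"all",rect(P),"top",rect(P[P[:,2]>zt-.006]))
E
```

```text
pics
{'t': np.float64(0.0), 'qpos': array([-1.186,  0.32 ,  1.566,  0.   ,  1.257, -0.02 ]), 'joint_velocities': array([ 0.   , -0.001,  0.002,  0.001,  0.002,  0.001]), 'tau': array([-1.0000e-03, -4.1553e+01, -2.3416e+01, -0.0000e+00,  8.0000e-03,
        0.0000e+00]), 'tool_pos': array([ 0.226, -0.528,  0.23 ]), 'eef_rot': array([-3.076e+00, -6.310e-01,  1.000e-03]), 'wrist_force': array([-0.16 ,  0.012, -0.586]), 'torque': array([-0.013,  0.021,  0.035]), 'grip_force': np.float64(0.0), 'opening': np.float64(1.001)}
top [[-0.001, 0.995, -0.098, 0.483], [-1.0, -0.003, -0.016, 0.061], [-0.016, 0.098, 0.995, 0.988], [0.0, 0.0, 0.0, 1.0]] 442.45231341877917
remote [(0.86, [0.468, 0.115, -0.003]), (0.16, [0.633, 0.22, -0.0])]
    0.63 1211 z [0.015 0.018 0.022] all (array([467.5, 114.7]), array([194.1,  47.7]), 80.7) top (array([467. , 115.2]), array([192. ,  46.1]), 80.8)
stapler [(0.7, [0.463, 0.058, 0.02])]
    0.57 1492 z [0.025 0.071 0.076] all (array([462.4,  57.7]), array([ 39. , 188.5]), 74.5) top (array([462. ,  58.2]), array([ 28.1, 151.3]), 74.5)
eraser [(0.68, [0.469, 0.363,
[... 3023 characters left out ...]
0.006])]
    0.62 1285 z [0.018 0.06  0.063] all (array([ 586.2, -309. ]), array([150.7, 254.7]), 13.2) top (array([ 555.8, -270.1]), array([108.8, 165.4]), 12.8)
long_rest [(0.88, [0.678, -0.052, 0.0])]
    0.89 1170 z [0.026 0.059 0.068] all (array([652.4, -74.9]), array([141.1, 417.3]), 73.2) top (array([625.1, -38.1]), array([ 85.7, 344.1]), 73.0)
tape_wide [(0.93, [0.637, 0.222, 0.002])]
    0.69 936 z [0.02  0.038 0.049] all (array([631.4, 221.5]), array([92.2, 92.8]), 48.6) top (array([631.7, 222.2]), array([91.5, 90.9]), 45.9)
tape_narrow []
    0.96 1160 z [0.003 0.018 0.026] all (array([651.9, 418.5]), array([99.9, 96.9]), 8.3) top (array([652.1, 417.6]), array([96.6, 98.5]), 52.5)
```

View pics/top0.png

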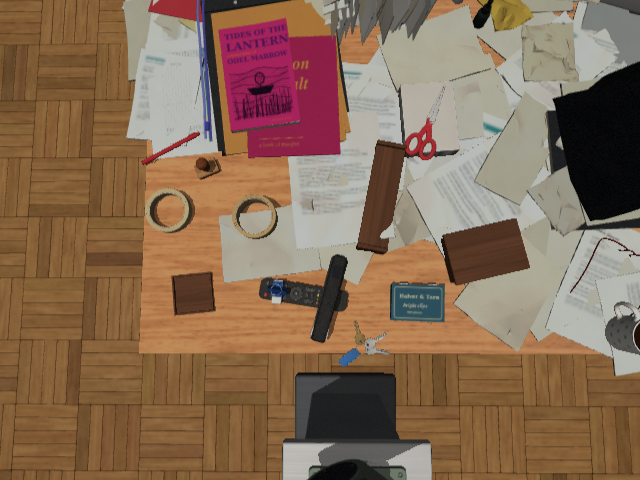

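View pics/scene0.png

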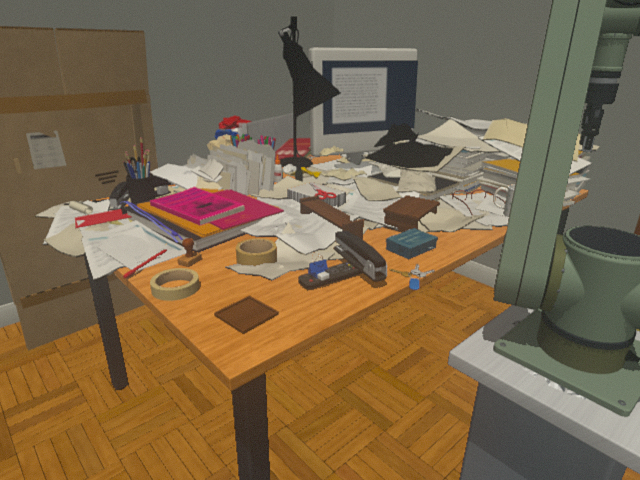

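The top picture shows the pile around px (300,293), with the clip at (277,288) and the stapler at (330,298). The tray is at (193,293), the tin at (418,302), the rest at (380,197) and the stand at (485,250). The scene view shows the same pile, with the arm clear on the right. I'll turn first, then fly over the clip.

Emit:
drive_tool([
  [0, 0, 0, 0, 0, -0.98],
  [0, 0, 0, 0, 0, -0.98],
  [0, 0, 0, 0, 0, -0.98],
  [0, 0, 0, 0, 0, -0.98],
  [0, 0, 0, 0, 0, -0.98],
  [0, 0, 0, 0, 0, -0.98],
  [0, 0, 0, 0, 0, -0.98],
  [0, 0, 0, 0, 0, -0.98],
  [0, 0, 0, 0, 0, 0],
], hand=50)

```text
t: 2.85
tool_pos: [0.2265, -0.5285, 0.2313]
eef_rot: [2.455, 1.96, -0.0]
wrist_force: [-0.4, 0.6, -0.4]
opening: 0.585
grip_force: 0.0
```

Emit:
drive_tool([
  [0.92, 0.108, 0.1, 0, 0, 0],
  [0.92, 0.108, 0.1, 0, 0, 0],
  [0.92, 0.108, 0.1, 0, 0, 0],
  [0.92, 0.108, 0.1, 0, 0, 0],
  [0.92, 0.108, 0.1, 0, 0, 0],
  [0.92, 0.108, 0.1, 0, 0, 0],
  [0.92, 0.108, 0.1, 0, 0, 0],
  [0.92, 0.108, 0.1, 0, 0, 0],
  [0.92, 0.108, 0.1, 0, 0, 0],
  [0.92, 0.108, 0.1, 0, 0, 0],
  [0.92, 0.108, 0.1, 0, 0, 0],
  [0.92, 0.108, 0.1, 0, 0, 0],
  [0.92, 0.108, 0.1, 0, 0, 0],
  [0.92, 0.108, 0.1, 0, 0, 0],
  [0.92, 0.108, 0.1, 0, 0, 0],
  [0.92, 0.108, 0.1, 0, 0, 0],
  [0.92, 0.108, 0.1, 0, 0, 0],
  [0.92, 0.108, 0.1, 0, 0, 0],
  [0, 0, 0, 0, 0, 0],
  [0, 0, 0, 0, 0, 0],
])

```text
t: 4.52
tool_pos: [0.4504, 0.1012, 0.159]
eef_rot: [-2.456, -1.959, 0.001]
wrist_force: [-0.0, -0.6, 0.5]
opening: 0.582
grip_force: 0.0
```

```bash
cat >> h.py <<'E'
def go(x,y,z,yaw,s=None):
    "print current pose and tool-frame units to reach TCP x,y,z (m) with tool y at yaw deg (mod 180): turn first, then shift"
    s=s or bot.sense(); Rc=R.from_rotvec(s["eef_rot"]).as_matrix(); p=np.array(s["tool_pos"])
    best=None
    for w in(yaw,yaw+180):
        a=np.radians(w); Y=np.array([np.cos(a),np.sin(a),0]); Z=np.array([0,0,-1.]); T=np.stack([np.cross(Y,Z),Y,Z],1)
        r=R.from_matrix(Rc.T@T).as_rotvec()
        if best is None or np.linalg.norm(r)<np.linalg.norm(best[0]): best=(r,T)
    r,T=best; d=T.T@(np.array([x,y,z])-p)
    print("at",np.round(p,4),"yaw",round(np.degrees(np.arctan2(Rc[1,1],Rc[0,1])),1),"tilt",np.round(Rc[2,:2],4),"q",np.round(s["qpos"],2)); print("turn",np.round(r/.12,2),"shift",np.round(d/.04,2))
E
python3 - <<'E'
from h import *
f=bot.grab_frame("wrist"); save(f,"w1.png"); C=cloud(f)
for n in("binder_clip","eraser","stapler","remote"):
    m=bot.masks_of("wrist",n); t=bot.tip_of("wrist",n)
    print(n,[(round(x["p"],2),np.round(x["location"],3).tolist()) for x in t[:2]])
    if m:
        k=m[0]["pixels"]&(f["depth"]>0); P=C[k]
        if len(P)<20: continue
        zt=np.percentile(P[:,2],95)
        print("   ",round(m[0]["p"],2),k.sum(),"z",np.round(np.percentile(P[:,2],[5,50,95]),3),rect(P),rect(P[P[:,2]>zt-.006]))
go(.476,.1695,.034,-13)
E
```

```text
binder_clip [(0.59, [0.476, 0.166, 0.03])]
    0.78 1452 z [0.032 0.045 0.068] (array([479.4, 168. ]), array([45.7, 27.2]), 76.5) (array([477.8, 169.5]), array([17. , 23.4]), 77.0)
eraser [(0.82, [0.477, 0.171, 0.023])]
    0.62 1214 z [0.028 0.031 0.032] (array([472.5, 171.3]), array([23.8, 55.4]), 84.9) (array([472.9, 171.1]), array([22.4, 51.8]), 85.7)
stapler [(0.85, [0.465, 0.055, 0.016])]
    0.63 8830 z [0.032 0.058 0.06 ] (array([582.3, -11.6]), array([100.3, 250.9]), 55.1) (array([588.4,  -2.9]), array([ 78.1, 251.1]), 54.9)
remote [(0.8, [0.465, 0.115, 0.002])]
    0.71 7023 z [0.016 0.018 0.02 ] (array([471.7, 143.5]), array([140.2,  50.7]), 80.5) (array([471. , 142.5]), array([138.1,  46.6]), 80.7)
at [0.4501 0.099  0.1595] yaw -13.0 tilt [0.     0.0003] q [ 0.19  0.2   1.92 -0.    1.01  0.42]
turn [ 0. -0.  0.] shift [1.86 0.23 3.14]
```

View pics/w1.png

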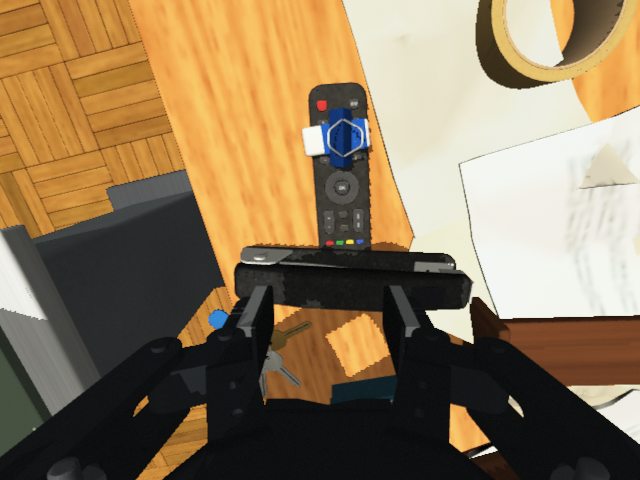

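The wrist picture shows the clip at (343,138) on the eraser, lined up with the fingers, and the stapler behind at (350,275). I'll go over it, down, grip and lift.

Emit:
drive_tool([
  [0.62, 0.085, 0, 0, 0, 0],
  [0.62, 0.085, 0, 0, 0, 0],
  [0.61, 0.085, 0, 0, 0, 0],
  [0, 0, 0.5, 0, 0, 0],
  [0, 0, 0.6, 0, 0, 0],
  [0, 0, 0.6, 0, 0, 0],
  [0, 0, 0.6, 0, 0, 0],
  [0, 0, 0.5, 0, 0, 0],
  [0, 0, 0.28, 0, 0, 0],
  [0, 0, 0, 0, 0, 0],
  [0, 0, 0, 0, 0, 0],
  [0, 0, 0, 0, 0, 0],
])

```text
t: 5.97
tool_pos: [0.4774, 0.1697, 0.0369]
eef_rot: [2.457, 1.957, 0.003]
wrist_force: [0.4, -0.1, -0.1]
opening: 0.582
grip_force: 0.0
```

Emit:
drive_tool([
  [0, 0, 0, 0, 0, 0],
  [0, 0, 0, 0, 0, 0],
  [0, 0, 0, 0, 0, 0],
  [0, 0, 0, 0, 0, 0],
  [0, 0, 0, 0, 0, 0],
  [0, 0, 0, 0, 0, 0],
  [0, 0, 0, 0, 0, 0],
  [0, 0, 0, 0, 0, 0],
  [0, 0, 0, 0, 0, 0],
  [0, 0, 0, 0, 0, 0],
], hand=0)

```text
t: 6.8
tool_pos: [0.4772, 0.1697, 0.0369]
eef_rot: [2.456, 1.957, 0.002]
wrist_force: [-0.4, -0.2, 6.4]
opening: 0.111
grip_force: 55.7
```

Emit:
drive_tool([
  [0, 0, -0.3, 0, 0, 0],
  [0, 0, -0.6, 0, 0, 0],
  [0, 0, -0.6, 0, 0, 0],
  [0, 0, -0.8, 0, 0, 0],
  [0, 0, -0.7, 0, 0, 0],
  [0, 0, 0, 0, 0, 0],
  [0, 0, 0, 0, 0, 0],
])

```text
t: 7.38
tool_pos: [0.4774, 0.1699, 0.1575]
eef_rot: [2.456, 1.957, 0.005]
wrist_force: [-1.4, 0.7, 0.3]
opening: 0.11
grip_force: 54.5
```

Run:
```python
from h import *
f=bot.grab_frame("wrist"); save(f,"w2.png")
go(.449,-.131,.15,-13)
```

```text
at [0.4763 0.1696 0.156 ] yaw -12.9 tilt [-0.  0.] q [ 0.32  0.27  1.84 -0.    1.03  0.54]
turn [0.   0.   0.01] shift [-7.48  1.03  0.15]
```

View pics/w2.png

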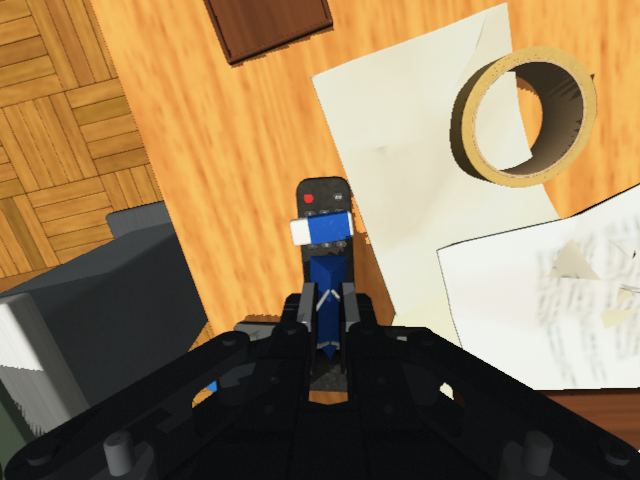

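The wrist picture shows the clip held at (328,300), with the eraser still across the remote at (322,228). On to the tin.

Emit:
drive_tool([
  [-0.5, 0.07, 0, 0, 0, 0],
  [-0.75, 0.1, 0, 0, 0, 0],
  [-0.8, 0.11, 0, 0, 0, 0],
  [-0.8, 0.11, 0, 0, 0, 0],
  [-0.8, 0.11, 0, 0, 0, 0],
  [-0.8, 0.11, 0, 0, 0, 0],
  [-0.8, 0.11, 0, 0, 0, 0],
  [-0.8, 0.11, 0, 0, 0, 0],
  [-0.75, 0.1, 0, 0, 0, 0],
  [-0.68, 0.1, 0, 0, 0, 0],
  [0, 0, 0.5, 0, 0, 0],
  [0, 0, 0.6, 0, 0, 0],
  [0, 0, 0.6, 0, 0, 0],
  [0, 0, 0.6, 0, 0, 0],
  [0, 0, 0.4, 0, 0, 0],
  [0, 0, 0, 0, 0, 0],
  [0, 0, 0, 0, 0, 0],
])

```text
t: 8.85
tool_pos: [0.4485, -0.1308, 0.0465]
eef_rot: [-2.454, -1.955, 0.004]
wrist_force: [1.1, -0.2, -0.2]
opening: 0.113
grip_force: 54.5
```

Run:
```python
from h import *
f=bot.grab_frame("scene"); C=cloud(f)
m=bot.masks_of("scene","binder_clip")
for x in m[:2]:
    k=x["pixels"]&(f["depth"]>0);P=C[k]; print(x["p"],k.sum(),np.round(np.percentile(P,[2,50,98],axis=0),3).tolist())
    v,u=np.nonzero(k); print(u.mean(),v.mean())
c=f["frame"][200:290,360:480]; cv2.imwrite("pics/s2.png",cv2.resize(c[:,:,::-1],(720,540),interpolation=cv2.INTER_CUBIC))
go(.449,-.131,.040,-13)
```

```text
0.39 34 [[0.444, -0.122, 0.045], [0.449, -0.115, 0.052], [0.455, -0.109, 0.061]]
408.2352941176471 231.97058823529412
at [ 0.4503 -0.1313  0.0484] yaw -12.9 tilt [-0.0001  0.0003] q [-0.31  0.36  2.05 -0.    0.73 -0.08]
turn [0.   0.   0.01] shift [-0.   -0.03  0.21]
```

View pics/s2.png

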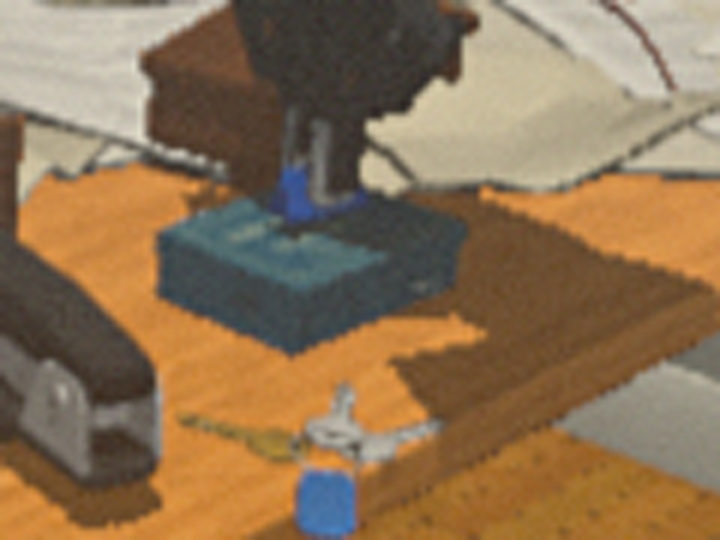

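The crop shows the clip level in the fingers at (300,195), just above the lid. I'll lower it gently.

Emit:
drive_tool([
  [0, 0, 0.1, 0, 0, 0],
  [0, 0, 0.06, 0, 0, 0],
  [0, 0, 0.04, 0, 0, 0],
  [0, 0, 0.02, 0, 0, 0],
  [0, 0, 0, 0, 0, 0],
  [0, 0, 0, 0, 0, 0],
])

```text
t: 9.45
tool_pos: [0.4501, -0.1313, 0.0397]
eef_rot: [2.457, 1.958, 0.0]
wrist_force: [-1.6, 0.2, 4.0]
opening: 0.11
grip_force: 55.4
```

Emit:
drive_tool([
  [0, 0, 0, 0, 0, 0],
  [0, 0, 0, 0, 0, 0],
  [0, 0, 0, 0, 0, 0],
  [0, 0, 0, 0, 0, 0],
  [0, 0, 0, 0, 0, 0],
  [0, 0, 0, 0, 0, 0],
  [0, 0, -0.2, 0, 0, 0],
  [0, 0, -0.5, 0, 0, 0],
  [0, 0, -0.7, 0, 0, 0],
  [0, 0, -0.8, 0, 0, 0],
  [0, 0, -0.8, 0, 0, 0],
], hand=45)

```text
t: 10.37
tool_pos: [0.4495, -0.1311, 0.161]
eef_rot: [-2.457, -1.957, 0.001]
wrist_force: [1.4, 0.6, -0.6]
opening: 0.521
grip_force: 0.0
```

Emit:
drive_tool([
  [0, 0, 0, 0, 0, -0.955],
  [0, 0, 0, 0, 0, -0.955],
  [0, 0, 0, 0, 0, -0.955],
  [0, 0, 0, 0, 0, -0.955],
  [0, 0, 0, 0, 0, -0.955],
  [0, 0, 0, 0, 0, -0.955],
  [0, 0, 0, 0, 0, -0.955],
  [0, 0, 0, 0, 0, -0.955],
  [0, 0, 0, 0, 0, -0.955],
  [0, 0, 0, 0, 0, -0.955],
  [0, 0, 0, 0, 0, -0.955],
  [0, 0, 0, 0, 0, -0.955],
  [0, 0, 0, 0, 0, -0.955],
  [0, 0, 0, 0, 0, -0.955],
  [0, 0, 0, 0, 0, -0.955],
  [0, 0, 0, 0, 0, 0],
])

```text
t: 11.7
tool_pos: [0.4499, -0.1312, 0.1598]
eef_rot: [0.118, 3.139, -0.0]
wrist_force: [-0.6, -0.2, 0.4]
opening: 0.525
grip_force: 0.0
```

Run:
```python
from h import *
for cam in("scene","top"):
    f=bot.grab_frame(cam); C=cloud(f)
    for n in("binder_clip","eraser"):
        m=bot.masks_of(cam,n); t=bot.tip_of(cam,n)
        print(n,[(round(x["p"],2),np.round(x["location"],3).tolist()) for x in t[:2]])
        if m:
            P=C[m[0]["pixels"]&(f["depth"]>0)]; print(len(P),np.round(np.percentile(P[:,2],[5,95]),3),rect(P))
go(.4735,.171,.12,85.5)
```

```text
binder_clip [(0.58, [0.452, -0.129, 0.03])]
159 [0.032 0.055] (array([ 473.4, -162.3]), array([ 37.8, 117.9]), 36.7)
eraser [(0.51, [0.473, 0.169, 0.018]), (0.16, [0.677, -0.053, -0.0])]
185 [0.022 0.033] (array([471., 171.]), array([25.6, 55.1]), 84.6)
binder_clip []
222 [0.028 0.035] (array([472.5, 171.1]), array([21.5, 49.5]), 86.4)
eraser [(0.72, [0.476, 0.172, 0.02])]
240 [0.027 0.034] (array([473.6, 170.7]), array([22.5, 52.3]), 85.3)
at [ 0.45   -0.1312  0.1593] yaw 85.6 tilt [ 0. -0.] q [-0.31  0.22  1.91 -0.    1.02 -1.8 ]
turn [-0.   -0.    0.01] shift [0.01 7.58 0.98]
```

Emit:
drive_tool([
  [0, 0.5, 0, 0, 0, 0],
  [0, 0.8, 0, 0, 0, 0],
  [0, 0.9, 0, 0, 0, 0],
  [0, 0.9, 0, 0, 0, 0],
  [0, 0.9, 0, 0, 0, 0],
  [0, 0.9, 0, 0, 0, 0],
  [0, 0.9, 0, 0, 0, 0],
  [0, 0.9, 0, 0, 0, 0],
  [0, 0.88, 0, 0, 0, 0],
  [0, 0, 0.5, 0, 0, 0],
  [0, 0, 0.6, 0, 0, 0],
  [0, 0, 0.6, 0, 0, 0],
  [0, 0, 0.6, 0, 0, 0],
  [0, 0, 0.5, 0, 0, 0],
  [0, 0, 0.3, 0, 0, 0],
  [0, 0, 0.2, 0, 0, 0],
  [0, 0, 0, 0, 0, 0],
  [0, 0, 0, 0, 0, 0],
])

```text
t: 13.7
tool_pos: [0.4735, 0.1711, 0.0274]
eef_rot: [0.121, 3.139, -0.0]
wrist_force: [-0.7, -0.0, 0.4]
opening: 0.528
grip_force: 0.0
```

Run:
```python
from h import *
f=bot.grab_frame("wrist"); save(f,"w3.png")
go(.4735,.171,.021,85.5)
```

```text
at [0.474  0.1713 0.0279] yaw 85.6 tilt [-0.0013  0.0004] q [ 0.32  0.43  1.99 -0.    0.71 -1.17]
turn [0.   0.01 0.01] shift [ 0.01 -0.01  0.17]
```

View pics/w3.png

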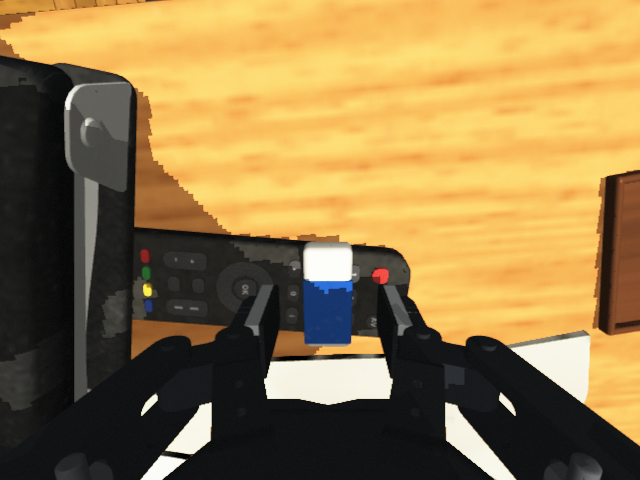

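The eraser is at (328,295), centred between the open fingers, and the stapler is clear on the left. I'll lower a little and grip.

Emit:
drive_tool([
  [0, 0, 0.1, 0, 0, 0],
  [0, 0, 0.06, 0, 0, 0],
  [0, 0, 0, 0, 0, 0],
  [0, 0, 0, 0, 0, 0],
])

```text
t: 14.08
tool_pos: [0.4734, 0.1711, 0.0211]
eef_rot: [0.121, 3.139, 0.0]
wrist_force: [-0.1, -0.7, -0.2]
opening: 0.525
grip_force: 0.0
```

Emit:
drive_tool([
  [0, 0, 0, 0, 0, 0],
  [0, 0, 0, 0, 0, 0],
  [0, 0, 0, 0, 0, 0],
  [0, 0, 0, 0, 0, 0],
  [0, 0, 0, 0, 0, 0],
  [0, 0, 0, 0, 0, 0],
  [0, 0, 0, 0, 0, 0],
  [0, 0, 0, 0, 0, 0],
], hand=10)

```text
t: 14.75
tool_pos: [0.4735, 0.1711, 0.0213]
eef_rot: [0.121, 3.139, 0.0]
wrist_force: [-1.2, 0.4, 5.9]
opening: 0.236
grip_force: 59.3
```

Emit:
drive_tool([
  [0, 0, -0.3, 0, 0, 0],
  [0, 0, -0.6, 0, 0, 0],
  [0, 0, -0.6, 0, 0, 0],
  [0, 0, -0.5, 0, 0, 0],
  [0, 0, 0, 0, 0, 0],
  [0, 0, 0, 0, 0, 0],
])

```text
t: 15.25
tool_pos: [0.4737, 0.1712, 0.1014]
eef_rot: [0.121, 3.137, 0.001]
wrist_force: [0.4, 0.1, -0.9]
opening: 0.232
grip_force: 58.8
```

Run:
```python
from h import *
f=bot.grab_frame("wrist"); save(f,"w4.png")
go(.469,.361,.02,85.5)
```

```text
at [0.4729 0.1709 0.1004] yaw 85.6 tilt [ 0.0006 -0.0004] q [ 0.32  0.33  1.91 -0.    0.89 -1.17]
turn [-0.   -0.01  0.01] shift [0.47 4.73 2.01]
```

View pics/w4.png

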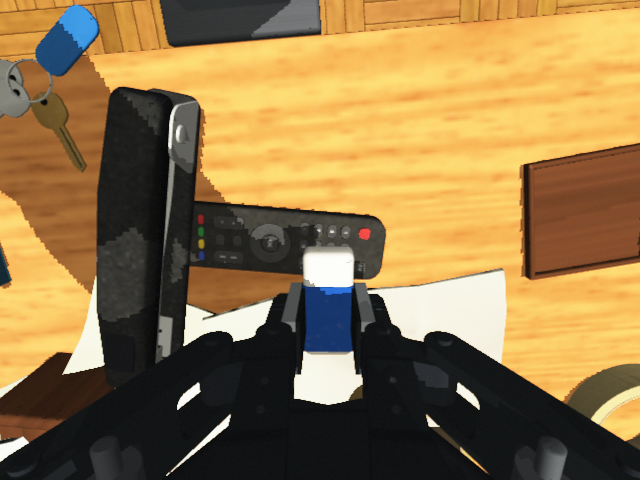

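The eraser is held squarely at (328,300). The tray is at (580,210), so I'll carry it there.

Emit:
drive_tool([
  [0.05, 0.5, 0, 0, 0, 0],
  [0.08, 0.8, 0, 0, 0, 0],
  [0.08, 0.8, 0, 0, 0, 0],
  [0.08, 0.8, 0, 0, 0, 0],
  [0.08, 0.8, 0, 0, 0, 0],
  [0.1, 1.0, 0, 0, 0, 0],
  [0, 0.03, 0.4, 0, 0, 0],
  [0, 0, 0.5, 0, 0, 0],
  [0, 0, 0.5, 0, 0, 0],
  [0, 0, 0.4, 0, 0, 0],
  [0, 0, 0.25, 0, 0, 0],
  [0, 0, 0.1, 0, 0, 0],
  [0, 0, 0, 0, 0, 0],
  [0, 0, 0, 0, 0, 0],
])

```text
t: 16.47
tool_pos: [0.4693, 0.3612, 0.0149]
eef_rot: [0.121, 3.139, -0.0]
wrist_force: [0.6, 0.2, -0.9]
opening: 0.237
grip_force: 58.9
```

Run:
```python
from h import *
go(.469,.361,.0055,85.5); print(bot.sense()["wrist_force"])
```

```text
at [0.4693 0.3612 0.0149] yaw 85.6 tilt [-0.0001 -0.    ] q [ 0.64  0.56  1.79 -0.    0.8  -0.86]
turn [-0.    0.    0.01] shift [ 0.01 -0.    0.23]
[ 0.57523182  0.18868731 -0.93877331]
```

Emit:
drive_tool([
  [0, 0, 0.1, 0, 0, 0],
  [0, 0, 0.08, 0, 0, 0],
  [0, 0, 0.05, 0, 0, 0],
  [0, 0, 0, 0, 0, 0],
  [0, 0, 0, 0, 0, 0],
])

```text
t: 16.88
tool_pos: [0.4696, 0.3615, 0.0073]
eef_rot: [0.121, 3.138, 0.002]
wrist_force: [-1.7, -1.0, 7.4]
opening: 0.238
grip_force: 59.7
```

Emit:
drive_tool([
  [0, 0, 0, 0, 0, 0],
  [0, 0, 0, 0, 0, 0],
  [0, 0, 0, 0, 0, 0],
  [0, 0, 0, 0, 0, 0],
  [0, 0, 0, 0, 0, 0],
  [0, 0, -0.2, 0, 0, 0],
  [0, 0, -0.5, 0, 0, 0],
  [0, 0, -0.8, 0, 0, 0],
  [0, 0, -0.9, 0, 0, 0],
  [0, 0, -0.9, 0, 0, 0],
  [0, 0, -0.5, 0, 0, 0],
  [0, 0, 0, 0, 0, 0],
], hand=36)

```text
t: 17.88
tool_pos: [0.4716, 0.363, 0.1639]
eef_rot: [0.121, 3.13, 0.011]
wrist_force: [1.1, 0.1, -0.2]
opening: 0.422
grip_force: 0.0
```

Emit:
drive_tool([
  [0, 0, 0, 0, 0, 0.8],
  [0, 0, 0, 0, 0, 0.8],
  [0, 0, 0, 0, 0, 0],
], hand=62)

```text
t: 18.13
tool_pos: [0.4686, 0.3608, 0.1572]
eef_rot: [-0.423, -3.112, 0.002]
wrist_force: [1.2, 0.4, -0.2]
opening: 0.726
grip_force: 0.0
```

Run:
```python
from h import *
for cam in("scene","top","wrist"):
    f=bot.grab_frame(cam); C=cloud(f)
    for n in("eraser","stapler"):
        m=bot.masks_of(cam,n); t=bot.tip_of(cam,n)
        print(cam,n,[(round(x["p"],2),np.round(x["location"],3).tolist()) for x in t[:2]])
        if m:
            P=C[m[0]["pixels"]&(f["depth"]>0)]; zt=np.percentile(P[:,2],95); print(m[0]["p"],len(P),np.round(np.percentile(P[:,2],[5,95]),3),rect(P),rect(P[P[:,2]>zt-.006]))
go(.462,.058,.15,74.5)
```

```text
scene eraser [(0.54, [0.466, 0.359, 0.004]), (0.31, [0.556, -0.27, 0.002])]
scene stapler [(0.73, [0.455, 0.06, 0.013])]
0.64 1523 [0.022 0.075] (array([470.4,  16.6]), array([116.7, 241.9]), 72.9) (array([457.6,  60.2]), array([ 29.2, 140.2]), 75.0)
top eraser [(0.71, [0.472, 0.362, 0.002])]
0.8 202 [0.009 0.02 ] (array([477.2, 338.2]), array([49.6, 68.1]), 19.3) (array([477.3, 338.2]), array([49.1, 68.3]), 18.9)
top stapler [(0.83, [0.461, 0.059, 0.015])]
0.68 1542 [0.024 0.076] (array([457.2,  58.1]), array([ 41.1, 194.9]), 75.2) (array([460.2,  58.5]), array([ 28.1, 151.5]), 74.3)
wrist eraser [(0.76, [0.471, 0.359, 0.006])]
0.56 1486 [0.014 0.017] (array([470.6, 361.3]), array([22.7, 55.2]), 85.5) (array([469. , 361.4]), array([22.6, 51.9]), 85.4)
wrist stapler [(0.66, [0.465, 0.061, 0.018])]
0.85 5474 [0.021 0.058] (array([476.5,  68.3]), array([ 34.4, 199.8]), 64.7) (array([529.1,  52.9]), array([ 9.2, 56.4]), 66.1)
at [0.4691 0.3612 0.1577] yaw 74.6 tilt [-0.0001  0.    ] q [ 0.64  0.4   1.64 -0.    1.11 -0.67]
turn [0.   0.   0.01] shift [-1.85 -7.35  0.19]
```

Emit:
drive_tool([
  [-0.12, -0.5, 0, 0, 0, 0],
  [-0.2, -0.8, 0, 0, 0, 0],
  [-0.22, -0.88, 0, 0, 0, 0],
  [-0.22, -0.88, 0, 0, 0, 0],
  [-0.22, -0.88, 0, 0, 0, 0],
  [-0.22, -0.88, 0, 0, 0, 0],
  [-0.22, -0.88, 0, 0, 0, 0],
  [-0.22, -0.88, 0, 0, 0, 0],
  [-0.21, -0.77, 0, 0, 0, 0],
  [0, 0, 0.5, 0, 0, 0],
  [0, 0, 0.5, 0, 0, 0],
  [0, 0, 0.4, 0, 0, 0],
  [0, 0, 0, 0, 0, 0],
  [0, 0, 0, 0, 0, 0],
])

```text
t: 20.05
tool_pos: [0.462, 0.058, 0.1015]
eef_rot: [-0.421, -3.112, 0.001]
wrist_force: [0.0, -0.5, -0.4]
opening: 0.727
grip_force: 0.0
```

Run:
```python
from h import *
f=bot.grab_frame("wrist"); save(f,"w5.png"); C=cloud(f)
m=bot.masks_of("wrist","stapler"); print(bot.tip_of("wrist","stapler"))
P=C[m[0]["pixels"]&(f["depth"]>0)]; print(len(P),rect(P),rect(P[P[:,2]>.068]))
go(.462,.058,.043,74.5)
```

```text
[{'location': [0.4624, 0.0582, 0.0172], 'p': 0.86}]
16439 (array([479.5,  54.9]), array([ 47.3, 238.9]), 75.4) (array([457.5,  59.2]), array([ 28.2, 151.1]), 74.3)
at [0.4633 0.0583 0.1028] yaw 74.6 tilt [-0.0023  0.0008] q [ 0.1   0.28  1.99 -0.    0.87 -1.2 ]
turn [0.01 0.02 0.02] shift [ 0.03 -0.02  1.5 ]
```

View pics/w5.png

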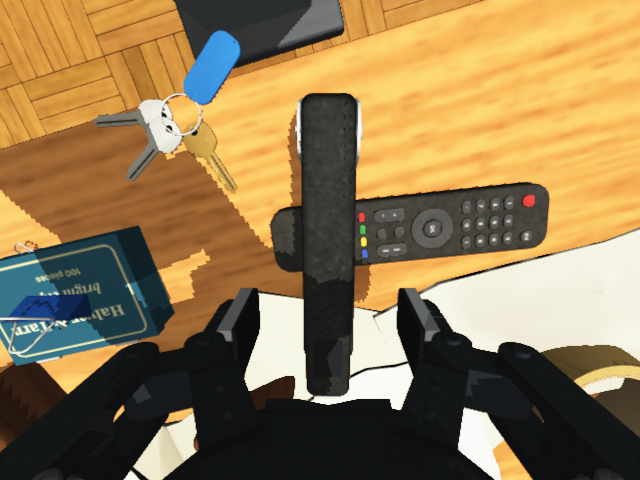

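The stapler's arm runs down the middle at (330,240), square between the fingers, and the remote lies free below it. I'll go down and grip.

Emit:
drive_tool([
  [0.02, 0, 0.4, 0, 0, 0],
  [0, 0, 0.5, 0, 0, 0],
  [0, 0, 0.4, 0, 0, 0],
  [0, 0, 0.16, 0, 0, 0],
  [0, 0, 0, 0, 0, 0],
  [0, 0, 0, 0, 0, 0],
])

```text
t: 20.7
tool_pos: [0.4622, 0.0585, 0.044]
eef_rot: [0.421, 3.112, 0.0]
wrist_force: [0.0, -0.5, -0.0]
opening: 0.725
grip_force: 0.0
```

Emit:
drive_tool([
  [0, 0, 0, 0, 0, 0],
  [0, 0, 0, 0, 0, 0],
  [0, 0, 0, 0, 0, 0],
  [0, 0, 0, 0, 0, 0],
  [0, 0, 0, 0, 0, 0],
  [0, 0, 0, 0, 0, 0],
  [0, 0, 0, 0, 0, 0],
  [0, 0, 0, 0, 0, 0],
], hand=10)

```text
t: 21.37
tool_pos: [0.4623, 0.0582, 0.0443]
eef_rot: [0.421, 3.111, 0.0]
wrist_force: [-1.3, -0.9, 5.3]
opening: 0.321
grip_force: 59.0
```

Emit:
drive_tool([
  [0, 0, -0.2, 0, 0, 0],
  [0, 0, -0.4, 0, 0, 0],
  [0, 0, -0.6, 0, 0, 0],
  [0, 0, -0.8, 0, 0, 0],
  [0, 0, -0.8, 0, 0, 0],
  [0, 0, -0.7, 0, 0, 0],
  [0, 0, 0, 0, 0, 0],
  [0, 0, 0, 0, 0, 0],
])

```text
t: 22.03
tool_pos: [0.4621, 0.0584, 0.1848]
eef_rot: [0.421, 3.11, 0.001]
wrist_force: [-0.7, 0.2, -2.4]
opening: 0.324
grip_force: 59.8
```

Run:
```python
from h import *
go(.557,-.270,.15,13.1)
f=bot.grab_frame("scene"); C=cloud(f); m=bot.masks_of("scene","stapler"); P=C[m[0]["pixels"]&(f["depth"]>0)]
z=P[:,2]; print(np.percentile(z,[2,98])); a=np.radians(-15.5); s=(P[:,:2]-[.462,.058])@[np.cos(a),np.sin(a)]
for b in np.arange(-.1,.1,.025):
    k=(s>b)&(s<b+.025)
    if k.sum()>10: print(round(b,3),k.sum(),np.round(np.percentile(z[k],[1,99]),3))
```

```text
at [0.4621 0.0584 0.1848] yaw 74.6 tilt [-0.0033  0.0013] q [ 0.1   0.18  1.88  0.    1.08 -1.2 ]
turn [0.02 0.02 8.94] shift [-8.53  0.45  0.87]
[0.0625385  0.21540875]
-0.1 419 [0.162 0.208]
-0.075 225 [0.16  0.213]
-0.05 190 [0.161 0.216]
-0.025 192 [0.162 0.22 ]
-0.0 90 [0.161 0.216]
0.025 110 [0.163 0.213]
0.05 137 [0.162 0.213]
0.075 56 [0.166 0.207]
```

Emit:
drive_tool([
  [0, 0, 0, 0, 0, 0.4],
  [0, 0, 0, 0, 0, 0.7],
  [0, 0, 0, 0, 0, 0.9],
  [0, 0, 0, 0, 0, 0.9],
  [0, 0, 0, 0, 0, 0.9],
  [0, 0, 0, 0, 0, 0.9],
  [0, 0, 0, 0, 0, 0.9],
  [0, 0, 0, 0, 0, 0.9],
  [0, 0, 0, 0, 0, 0.9],
  [0, 0, 0, 0, 0, 0.9],
  [0, 0, 0, 0, 0, 0.64],
  [0, 0, 0, 0, 0, 0],
  [0, 0, 0, 0, 0, 0],
])

```text
t: 23.22
tool_pos: [0.4606, 0.0582, 0.1818]
eef_rot: [-1.949, -2.461, 0.004]
wrist_force: [0.4, -0.5, -2.6]
opening: 0.322
grip_force: 59.8
```

Emit:
drive_tool([
  [-0.4, 0.02, 0, 0, 0, 0],
  [-0.6, 0.03, 0, 0, 0, 0],
  [-0.8, 0.04, 0, 0, 0, 0],
  [-0.8, 0.05, 0, 0, 0, 0],
  [-0.8, 0.05, 0, 0, 0, 0],
  [-0.8, 0.05, 0, 0, 0, 0],
  [-0.8, 0.05, 0, 0, 0, 0],
  [-0.8, 0.05, 0, 0, 0, 0],
  [-0.8, 0.04, 0, 0, 0, 0],
  [-0.8, 0.03, 0, 0, 0, 0],
  [-0.6, 0.02, 0, 0, 0, 0],
  [-0.5, 0.02, 0, 0, 0, 0],
  [0, 0, 0, 0, 0, 0],
  [0, 0, 0, 0, 0, 0],
])

```text
t: 24.38
tool_pos: [0.5558, -0.2693, 0.1819]
eef_rot: [-1.952, -2.458, 0.0]
wrist_force: [0.6, 1.0, -2.4]
opening: 0.319
grip_force: 59.8
```

Run:
```python
from h import *
go(.557,-.270,.0865,13.1)
f=bot.grab_frame("top"); C=cloud(f)
for n in ("stapler","wide_stand"):
    m=bot.masks_of("top",n); print(n,[np.round(x["location"],3) for x in bot.tip_of("top",n)[:1]])
    if m:
        P=C[m[0]["pixels"]&(f["depth"]>0)]; zt=np.percentile(P[:,2],95); print(len(P),np.round(np.percentile(P[:,2],[5,95]),3),rect(P),rect(P[P[:,2]>zt-.006]))
```

```text
at [ 0.5558 -0.2693  0.1819] yaw 13.1 tilt [ 0.0019 -0.0019] q [-0.47  0.42  1.54  0.    1.19 -0.7 ]
turn [-0.02 -0.02  0.  ] shift [-0.02  0.03  2.38]
stapler [array([ 0.556, -0.266,  0.155])]
1202 [0.164 0.213] (array([ 545.9, -225.5]), array([ 35.1, 107.9]), 13.8) (array([ 548.2, -235. ]), array([27.9, 88.4]), 12.4)
wide_stand [array([ 0.553, -0.271,  0.   ])]
2410 [0.027 0.064] (array([ 552.8, -252.3]), array([116.6, 161.3]), 13.8) (array([ 553.1, -252.2]), array([109.7, 161.3]), 13.2)
```

Run:
```python
from h import *
for cam in("top","wrist","scene"):
    f=bot.grab_frame(cam); C=cloud(f)
    k=(f["depth"]>0)&(abs(C[...,2]-.061)<.006)&(np.hypot(C[...,0]-.557,C[...,1]+.27)<.13)
    n,l,st,c=cv2.connectedComponentsWithStats(k.astype(np.uint8)); 
    P=C[k]; a=np.radians(13.1); X=np.array([np.cos(a),np.sin(a)]);Y=np.array([-X[1],X[0]])
    Q=(P[:,:2]-[.557,-.27]); print(cam,len(P),np.round(np.percentile(Q@X,[.5,1,99,99.5]),4),np.round(np.percentile(Q@Y,[.5,1,99,99.5]),4))
    for n in("wide_stand","stapler"): print(n,[(round(x["p"],2),np.round(x["location"],3)) for x in bot.tip_of(cam,n)[:1]])
```

```text
top 2228 [-0.0543 -0.0539  0.0544  0.0549] [-0.0585 -0.0574  0.079   0.0792]
wide_stand [(0.57, array([ 0.556, -0.271, -0.002]))]
stapler [(0.56, array([ 0.56 , -0.266,  0.156]))]
wrist 8650 [-0.0542 -0.0538  0.0545  0.055 ] [-0.0537 -0.0523  0.0781  0.0782]
wide_stand []
stapler [(0.98, array([ 0.559, -0.265,  0.155]))]
scene 793 [-0.0554 -0.0551  0.0526  0.0538] [-0.0792 -0.0777  0.0814  0.082 ]
wide_stand [(0.57, array([ 0.556, -0.272,  0.003]))]
stapler [(0.8, array([ 0.554, -0.268,  0.154]))]
```

Emit:
drive_tool([
  [-0.07, 0.03, 0, 0, 0, 0],
  [0, 0, 0.4, 0, 0, 0],
  [0, 0, 0.5, 0, 0, 0],
  [0, 0, 0.5, 0, 0, 0],
  [0, 0, 0.4, 0, 0, 0],
  [0, 0, 0.3, 0, 0, 0],
  [0, 0, 0.18, 0, 0, 0],
  [0, 0, 0.05, 0, 0, 0],
  [0, 0, 0, 0, 0, 0],
  [0, 0, 0, 0, 0, 0],
])

```text
t: 25.92
tool_pos: [0.5587, -0.2716, 0.0909]
eef_rot: [1.952, 2.459, 0.0]
wrist_force: [-0.1, -0.8, -2.4]
opening: 0.325
grip_force: 59.8
```

Emit:
drive_tool([
  [0, 0, 0.07, 0, 0, 0],
  [0, 0, 0.05, 0, 0, 0],
  [0, 0, 0.02, 0, 0, 0],
  [0, 0, 0, 0, 0, 0],
  [0, 0, 0, 0, 0, 0],
])

```text
t: 26.33
tool_pos: [0.5589, -0.2716, 0.0871]
eef_rot: [1.951, 2.458, 0.001]
wrist_force: [-1.7, 0.6, 7.3]
opening: 0.327
grip_force: 61.0
```

Emit:
drive_tool([
  [0, 0, 0, 0, 0, 0],
  [0, 0, 0, 0, 0, 0],
  [0, 0, 0, 0, 0, 0],
  [0, 0, 0, 0, 0, 0],
  [0, 0, 0, 0, 0, 0],
  [0, 0, 0, 0, 0, 0],
  [0, 0, -0.2, 0, 0, 0],
  [0, 0, -0.5, 0, 0, 0],
  [0, 0, -0.8, 0, 0, 0],
  [0, 0, -0.8, 0, 0, 0],
  [0, 0, -0.6, 0, 0, 0],
  [0, 0, 0, 0, 0, 0],
], hand=60)

```text
t: 27.33
tool_pos: [0.5608, -0.2726, 0.2074]
eef_rot: [1.946, 2.451, 0.004]
wrist_force: [1.1, -0.4, 0.1]
opening: 0.703
grip_force: 0.0
```

Emit:
drive_tool([
  [0, 0, 0, 0, 0, 0.6],
  [0, 0, 0, 0, 0, 0.9],
  [0, 0, 0, 0, 0, 0.9],
  [0, 0, 0, 0, 0, 0.86],
  [0.9, 0, 0, 0, 0, 0],
  [0.9, 0, 0, 0, 0, 0],
  [0.9, 0, 0, 0, 0, 0],
  [0, 0, 0, 0, 0, 0],
  [0, 0, 0, 0, 0, 0],
], hand=75)

```text
t: 28.08
tool_pos: [0.5756, -0.163, 0.2005]
eef_rot: [-2.391, -2.038, 0.001]
wrist_force: [-0.2, -0.1, -0.4]
opening: 0.881
grip_force: 0.0
```

Run:
```python
from h import *
for cam in("scene","top"):
    f=bot.grab_frame(cam); C=cloud(f)
    for n in("stapler","remote"):
        m=bot.masks_of(cam,n); t=bot.tip_of(cam,n)
        print(cam,n,[(round(x["p"],2),np.round(x["location"],3).tolist()) for x in t[:2]])
        if m:
            P=C[m[0]["pixels"]&(f["depth"]>0)]; zt=np.percentile(P[:,2],95); print(m[0]["p"],len(P),np.round(np.percentile(P[:,2],[5,95]),3),rect(P),rect(P[P[:,2]>zt-.006]))
go(.4675,.115,.12,-9.3)
```

```text
scene stapler [(0.88, [0.555, -0.27, 0.061]), (0.2, [0.554, -0.27, 0.003])]
0.96 745 [0.066 0.118] (array([ 568.8, -310.8]), array([ 42.9, 284. ]), 15.5) (array([ 554.5, -264.7]), array([ 26.7, 143.8]), 11.6)
scene remote [(0.94, [0.467, 0.113, -0.0])]
0.89 1137 [0.007 0.02 ] (array([480.6, 114.4]), array([191.2,  78.5]), 80.2) (array([465.8, 116.9]), array([191.2,  48.4]), 80.1)
top stapler []
0.79 460 [0.068 0.118] (array([ 547.9, -241. ]), array([ 35.5, 280.8]), 8.2) (array([ 544.9, -227. ]), array([ 20.4, 252.7]), 13.6)
top remote [(0.66, [0.468, 0.118, 0.001])]
0.9 1905 [0.014 0.021] (array([466.8, 116.9]), array([196.5,  50.9]), 80.7) (array([467.1, 115.1]), array([192.5,  46.2]), 80.7)
at [ 0.5754 -0.1652  0.2005] yaw -9.3 tilt [-0.0001  0.    ] q [-0.3   0.38  1.56 -0.    1.21 -0.14]
turn [ 0.    0.   -0.01] shift [ 6.48 -3.79  2.01]
```

Emit:
drive_tool([
  [0.4, -0.24, 0, 0, 0, 0],
  [0.7, -0.41, 0, 0, 0, 0],
  [0.8, -0.47, 0, 0, 0, 0],
  [0.8, -0.47, 0, 0, 0, 0],
  [0.8, -0.47, 0, 0, 0, 0],
  [0.8, -0.47, 0, 0, 0, 0],
  [0.8, -0.47, 0, 0, 0, 0],
  [0.8, -0.47, 0, 0, 0, 0],
  [0.58, -0.33, 0, 0, 0, 0],
  [0, 0, 0.6, 0, 0, 0],
  [0, 0, 0.8, 0, 0, 0],
  [0, 0, 0.8, 0, 0, 0],
  [0, 0, 0.8, 0, 0, 0],
  [0, 0, 0.6, 0, 0, 0],
  [0, 0, 0.4, 0, 0, 0],
  [0, 0, 0, 0, 0, 0],
  [0, 0, 0, 0, 0, 0],
])

```text
t: 30.0
tool_pos: [0.4673, 0.1155, 0.0402]
eef_rot: [-2.394, -2.034, 0.002]
wrist_force: [0.2, -0.2, 0.4]
opening: 0.878
grip_force: 0.0
```

Run:
```python
from h import *
go(.467,.115,.004,-9.3)
f=bot.grab_frame("wrist"); save(f,"w6.png"); print(bot.tip_of("wrist","remote"))
```

```text
at [0.4673 0.1155 0.0402] yaw -9.3 tilt [-0.0006 -0.0012] q [ 0.22  0.39  2.03 -0.    0.72  0.38]
turn [-0.01  0.01 -0.  ] shift [-0.01 -0.    0.9 ]
[{'location': [0.467, 0.1124, 0.0028], 'p': 0.68}]
```

View pics/w6.png

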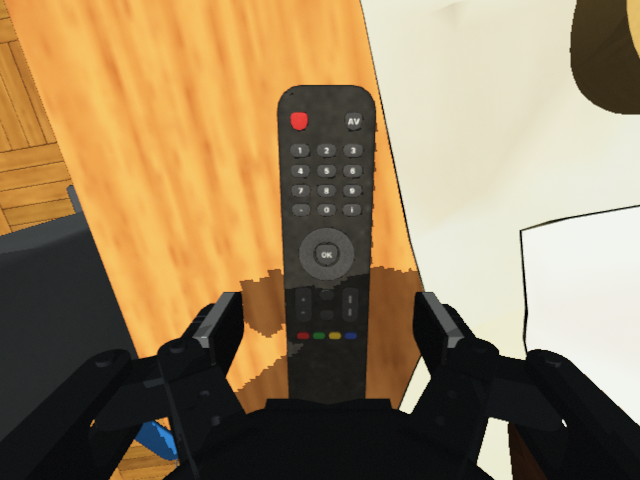

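The remote runs straight down the middle of the picture at (327,245), square between the fingers. I'll go down and grip.

Emit:
drive_tool([
  [0, 0, 0.3, 0, 0, 0],
  [0, 0, 0.3, 0, 0, 0],
  [0, 0, 0.2, 0, 0, 0],
  [0, 0, 0.08, 0, 0, 0],
  [0, 0, 0, 0, 0, 0],
  [0, 0, 0, 0, 0, 0],
])

```text
t: 30.6
tool_pos: [0.4679, 0.1158, 0.0059]
eef_rot: [2.394, 2.034, 0.001]
wrist_force: [0.2, 0.1, 0.9]
opening: 0.88
grip_force: 0.0
```

Emit:
drive_tool([
  [0, 0, 0, 0, 0, 0],
  [0, 0, 0, 0, 0, 0],
  [0, 0, 0, 0, 0, 0],
  [0, 0, 0, 0, 0, 0],
  [0, 0, 0, 0, 0, 0],
  [0, 0, 0, 0, 0, 0],
  [0, 0, 0, 0, 0, 0],
  [0, 0, 0, 0, 0, 0],
], hand=30)

```text
t: 31.27
tool_pos: [0.4677, 0.1158, 0.0062]
eef_rot: [2.394, 2.034, 0.002]
wrist_force: [-1.5, 0.2, 6.9]
opening: 0.517
grip_force: 61.3
```

Emit:
drive_tool([
  [0, 0, -0.2, 0, 0, 0],
  [0, 0, -0.4, 0, 0, 0],
  [0, 0, -0.6, 0, 0, 0],
  [0, 0, -0.8, 0, 0, 0],
  [0, 0, -0.8, 0, 0, 0],
  [0, 0, -0.8, 0, 0, 0],
  [0, 0, -0.4, 0, 0, 0],
  [0, 0, 0, 0, 0, 0],
  [0, 0, 0, 0, 0, 0],
])

```text
t: 32.02
tool_pos: [0.4674, 0.1157, 0.166]
eef_rot: [2.393, 2.034, 0.003]
wrist_force: [-0.1, 0.2, -1.4]
opening: 0.521
grip_force: 61.6
```

Run:
```python
from h import *
go(.676,-.0545,.08,78.6)
f=bot.grab_frame("scene"); C=cloud(f); m=bot.masks_of("scene","remote"); P=C[m[0]["pixels"]&(f["depth"]>0)]
z=P[:,2]; a=np.radians(80.7); s=(P[:,:2]-[.467,.115])@[np.cos(a),np.sin(a)]
for b in np.arange(-.1,.1,.025):
    k=(s>b)&(s<b+.025)
    if k.sum()>10: print(round(b,3),k.sum(),np.round(np.percentile(z[k],[2,98]),3))
for cam in("top","scene"):
    f=bot.grab_frame(cam); C=cloud(f)
    k=(f["depth"]>0)&(abs(C[...,2]-.059)<.004)&(np.hypot(C[...,0]-.676,C[...,1]+.0545)<.125)
    P=C[k]; print(cam,len(P),rect(P))
```

```text
at [0.4674 0.1157 0.166 ] yaw -9.3 tilt [0.0006 0.0018] q [ 0.22  0.23  1.87 -0.    1.04  0.38]
turn [ 2.000e-02  1.000e-02 -1.278e+01] shift [-5.95 -3.14  2.15]
-0.1 84 [0.128 0.179]
-0.075 129 [0.163 0.179]
-0.05 106 [0.162 0.179]
-0.025 53 [0.163 0.187]
-0.0 120 [0.162 0.18 ]
0.025 150 [0.163 0.18 ]
0.05 159 [0.163 0.18 ]
0.075 182 [0.163 0.179]
top 3063 (array([672.1, -77.1]), array([111.1, 237.8]), 78.7)
scene 418 (array([669.4, -61.5]), array([ 94.5, 235.8]), 75.8)
```

Emit:
drive_tool([
  [0, 0, 0, 0, 0, -0.5],
  [0, 0, 0, 0, 0, -0.8],
  [0, 0, 0, 0, 0, -0.95],
  [0, 0, 0, 0, 0, -0.95],
  [0, 0, 0, 0, 0, -0.95],
  [0, 0, 0, 0, 0, -0.95],
  [0, 0, 0, 0, 0, -0.95],
  [0, 0, 0, 0, 0, -0.95],
  [0, 0, 0, 0, 0, -0.95],
  [0, 0, 0, 0, 0, -0.95],
  [0, 0, 0, 0, 0, -0.95],
  [0, 0, 0, 0, 0, -0.95],
  [0, 0, 0, 0, 0, -0.95],
  [0, 0, 0, 0, 0, -0.7],
  [0, 0, 0, 0, 0, -0.33],
  [0, 0, 0, 0, 0, 0],
])

```text
t: 33.55
tool_pos: [0.4667, 0.1156, 0.164]
eef_rot: [-0.312, -3.123, 0.002]
wrist_force: [-0.1, -0.1, -0.9]
opening: 0.514
grip_force: 61.6
```

Emit:
drive_tool([
  [-0.4, -0.21, 0, 0, 0, 0],
  [-0.6, -0.32, 0, 0, 0, 0],
  [-0.75, -0.4, 0, 0, 0, 0],
  [-0.75, -0.4, 0, 0, 0, 0],
  [-0.75, -0.4, 0, 0, 0, 0],
  [-0.75, -0.4, 0, 0, 0, 0],
  [-0.75, -0.4, 0, 0, 0, 0],
  [-0.7, -0.36, 0, 0, 0, 0],
  [-0.5, -0.25, 0, 0, 0, 0],
  [0, 0, 0, 0, 0, 0],
  [0, 0, 0, 0, 0, 0],
  [0, 0, 0, 0, 0, 0],
])

```text
t: 34.55
tool_pos: [0.6747, -0.0541, 0.1641]
eef_rot: [-0.313, -3.123, -0.0]
wrist_force: [0.4, 0.5, -0.5]
opening: 0.514
grip_force: 61.6
```

Run:
```python
from h import *
go(.676,-.0545,.065,78.6)
a=np.radians(-11.4); X=np.array([np.cos(a),np.sin(a)]);Y=np.array([-X[1],X[0]])
for cam in("top","wrist"):
    f=bot.grab_frame(cam); C=cloud(f); m=bot.masks_of(cam,"remote")
    if cam=="wrist": save(f,"w7.png")
    if m:
        P=C[m[0]["pixels"]&(f["depth"]>0)]; print(cam,len(P),np.round(np.percentile(P[:,2],[5,95]),3),rect(P[P[:,2]>.15]))
    print([np.round(x["location"],3) for x in bot.tip_of(cam,"remote")[:1]],[np.round(x["location"],3) for x in bot.tip_of(cam,"long_rest")[:1]])
    for z0,h in((.059,.004),(.068,.003)):
        k=(f["depth"]>0)&(abs(C[...,2]-z0)<h); Q=(C[k][:,:2]-[.676,-.0545]); u=Q@X; v=Q@Y; g=(abs(u)<.13)&(abs(v)<.036)
        if g.sum()>20: print(z0,g.sum(),np.round(np.percentile(u[g],[1,99]),4),np.round(np.percentile(v[g],[1,99]),4))
```

```text
at [ 0.6747 -0.0541  0.1641] yaw 78.5 tilt [0.003 0.   ] q [-0.1   0.52  1.41  0.    1.21 -1.47]
turn [ 0.   -0.02 -0.01] shift [-0.03 -0.    2.48]
[array([ 0.678, -0.054,  0.157])] [array([ 0.678, -0.056, -0.   ])]
0.059 411 [-0.1168  0.0256] [0.0111 0.0323]
0.068 51 [-0.118  -0.1082] [0.0099 0.032 ]
wrist 35906 [0.175 0.178] (array([652.9, -48.9]), array([ 46.7, 145.1]), 78.6)
[array([ 0.677, -0.055,  0.162])] []
0.068 533 [-0.1174 -0.1122] [-0.0308  0.0315]
```

View pics/w7.png

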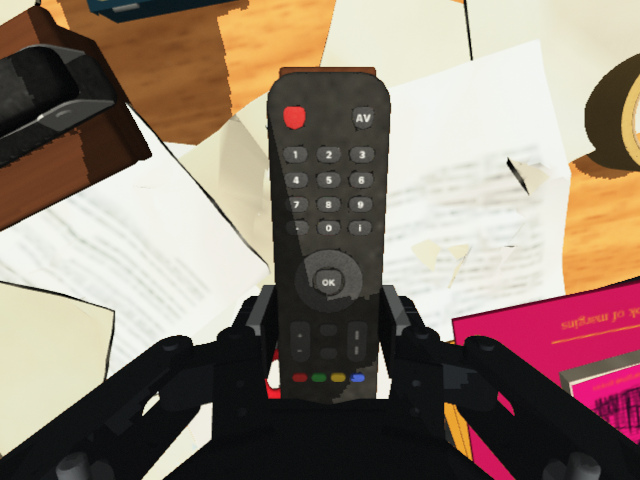

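The remote is held straight at (328,240), over the rest whose end shows at (328,70). Lowering.

Emit:
drive_tool([
  [-0.03, 0, 0.4, 0, 0, 0],
  [0, 0, 0.5, 0, 0, 0],
  [0, 0, 0.5, 0, 0, 0],
  [0, 0, 0.4, 0, 0, 0],
  [0, 0, 0.3, 0, 0, 0],
  [0, 0, 0.2, 0, 0, 0],
  [0, 0, 0.1, 0, 0, 0],
  [0, 0, 0, 0, 0, 0],
  [0, 0, 0, 0, 0, 0],
  [0, 0, 0, 0, 0, 0],
])

```text
t: 35.78
tool_pos: [0.6777, -0.0549, 0.0705]
eef_rot: [0.312, 3.124, -0.0]
wrist_force: [-0.5, 0.8, -1.4]
opening: 0.511
grip_force: 61.6
```

Emit:
drive_tool([
  [0.03, 0, 0.06, 0, 0, 0],
  [0, 0, 0.05, 0, 0, 0],
  [0, 0, 0.04, 0, 0, 0],
  [0, 0, 0, 0, 0, 0],
  [0, 0, 0, 0, 0, 0],
])

```text
t: 36.2
tool_pos: [0.6758, -0.0545, 0.0643]
eef_rot: [0.313, 3.125, -0.0]
wrist_force: [-2.2, -0.3, 6.0]
opening: 0.515
grip_force: 62.4
```

Contact is made at the expected height. I'll release, rise and check everything.

Emit:
drive_tool([
  [0, 0, 0, 0, 0, 0],
  [0, 0, 0, 0, 0, 0],
  [0, 0, 0, 0, 0, 0],
  [0, 0, 0, 0, 0, 0],
  [0, 0, 0, 0, 0, 0],
  [0, 0, 0, 0, 0, 0],
  [0, 0, -0.2, 0, 0, 0],
  [0, 0, -0.5, 0, 0, 0],
  [0, 0, -0.8, 0, 0, 0],
  [0, 0, -0.8, 0, 0, 0],
  [0, 0, -0.8, 0, 0, 0],
  [0, 0, 0, 0, 0, 0],
  [0, 0, 0, 0, 0, 0],
], hand=70)

```text
t: 37.28
tool_pos: [0.677, -0.0547, 0.1907]
eef_rot: [0.312, 3.12, -0.0]
wrist_force: [-0.1, 0.1, 0.1]
opening: 0.821
grip_force: 0.0
```

Emit:
drive_tool([
  [0.5, 0, 0, 0, 0, 0],
  [0.8, 0, 0, 0, 0, 0],
  [0.8, 0, 0, 0, 0, 0],
  [0.8, 0, 0, 0, 0, 0],
  [0.8, 0, 0, 0, 0, 0],
  [0.8, 0, 0, 0, 0, 0],
  [0.5, 0, 0, 0, 0, 0],
  [0, 0, 0, 0, 0, 0],
  [0, 0, 0, 0, 0, 0],
])

```text
t: 38.03
tool_pos: [0.4785, -0.0148, 0.1869]
eef_rot: [-0.312, -3.125, 0.0]
wrist_force: [0.5, -0.1, 0.5]
opening: 0.816
grip_force: 0.0
```

Run:
```python
from h import *
print(bot.sense()["tool_pos"])
for cam in("top","scene"):
    f=bot.grab_frame(cam); C=cloud(f); save(f,cam+"9.png")
    for n in("binder_clip","eraser","stapler","remote","tape_wide","tape_narrow"):
        m=bot.masks_of(cam,n); t=bot.tip_of(cam,n)
        print(cam,n,[(round(x["p"],2),np.round(x["location"],3).tolist()) for x in t[:1]])
        if m:
            P=C[m[0]["pixels"]&(f["depth"]>0)]; zt=np.percentile(P[:,2],95); print("   ",len(P),np.round(np.percentile(P[:,2],[5,95]),3),rect(P[P[:,2]>zt-.006]))
```

```text
[ 0.47854929 -0.01475538  0.18686344]
top binder_clip []
top eraser [(0.65, [0.469, 0.358, 0.005])]
    243 [0.012 0.019] (array([469.3, 360.7]), array([22.8, 49.3]), 85.0)
top stapler [(0.77, [0.562, -0.271, 0.058])]
    1451 [0.069 0.119] (array([ 558.9, -270.4]), array([ 28.1, 145.2]), 13.1)
top remote [(0.75, [0.677, -0.056, 0.056])]
    1992 [0.073 0.079] (array([676.9, -54.7]), array([ 46.6, 192.7]), 78.5)
top tape_wide [(0.71, [0.635, 0.224, -0.0])]
    787 [0.013 0.051] (array([636. , 220.6]), array([93.9, 91.2]), 44.5)
top tape_narrow [(0.96, [0.652, 0.418, -0.003])]
    864 [0.006 0.028] (array([652.7, 417. ]), array([95.7, 97.2]), 23.3)
scene binder_clip [(0.6, [0.451, -0.128, 0.03])]
    128 [0.036 0.055] (array([ 448.7, -129.5]), array([39.7,  7.3]), 73.4)
scene eraser [(0.78, [0.469, 0.359, 0.007])]
    225 [0.009 0.017] (array([467.2, 361.3]), array([23.1, 51.9]), 85.7)
scene stapler [(0.72, [0.556, -0.271, 0.056])]
    801 [0.064 0.118] (array([ 556.4, -267.5]), array([ 27.5, 146.4]), 12.0)
scene remote [(0.92, [0.679, -0.055, 0.058])]
    532 [0.066 0.079] (array([674.8, -53.9]), array([ 49.7, 192.6]), 79.5)
scene tape_wide [(0.95, [0.632, 0.22, 0.003])]
    981 [0.019 0.049] (array([635.6, 221.2]), array([93.4, 95.8]), 81.3)
scene tape_narrow [(0.63, [0.658, 0.421, -0.002])]
    1302 [0.001 0.026] (array([652. , 417.9]), array([99.2, 99.6]), 11.0)
```

View pics/top9.png

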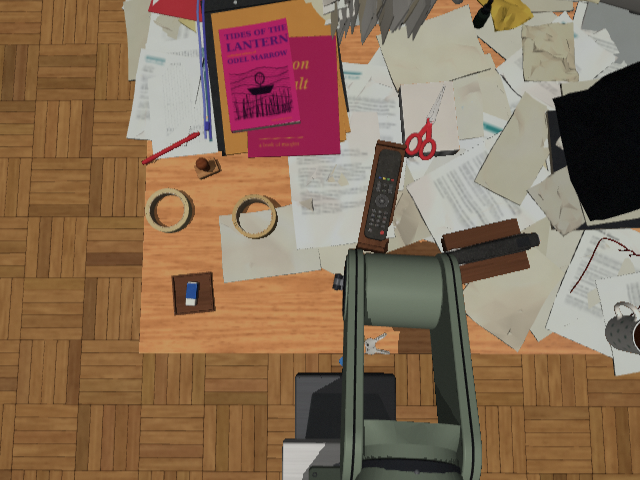

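The top picture shows the eraser in the tray (192,293), the remote in the rest (380,195), the stapler on the stand (490,248), and both rolls unmoved. The arm hides the clip here, but the scene camera's detection puts it upright on the lid at (0.451,-0.128). The job can be handed in.

```bash
python3 -c "
from workcell import bot
print(bot.hand_in())"
```

```text
the job is handed in; nothing more can be done
None
```

I took the pile apart in the order asked and handed it in: the clip is on the tin lid, the eraser in the tray, the stapler on the stand and the remote in the rest, each within a few mm of its middle by the cameras, with both tape rolls where they were; hand-in gave no verdict.

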